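Put the slide mailer away in the sliding-cover case

ROBOT

A 7-joint arm with a two-finger parallel gripper is mounted at the origin on a cart in front of the work surface, level with it; the furniture and walls round the work are solid. World frame = base frame: x ahead of the robot, y to its left, z up, the work surface at z = 0. Lengths are in m, angles in rad, forces in N, time in s.
With the tool pointing down it reaches from about 0.35 to 0.9 m from the base axis. Payload 8.1 kg.
Tool frame: the origin (TCP) lies on the centre line of the jaws, within the pads' length; the fingertips stand 11 mm ahead of it and the grasp point (between the pads) lies 8 mm behind it (arm.nose_length is the distance from the TCP to the fingertips, in m); z points along the fingers, y is the line along which they close (so a half turn about z gives the same grasp; the last joint's range is limited). The gripper opens to 92 mm and grips with 3 to 60 N. Pads are 19 mm wide; open, the fingers measure 130 mm over their backs; the gripper's body (75 mm by 190 mm) begins 47 mm behind the grasp point.
Start: joints at [-1.389, 0.434, 0.025, 1.573, -0.012, 1.134, -0.075], TCP at [0.176, 0.6, 0.238] pointing down, gripper open.
Joint ranges: [-2.62, 2.62], [-0.44, 2.09], [-1.27, 1.32], [0.08, 2.57], [-1.32, 4.46], [0.12, 2], [-2.74, 2.74]. Speed limits (rad/s): [2.22, 2.22, 3.01, 3.01, 3.14, 3.14, 3.14].

INTERFACE

Orientations are given as a rotation vector (axis times angle).
In Python, from cell import arm gives the robot as it stands.
- The arm moves only by the tool jog_arm, never from a script. Its argument "moves" is a list of rows, each a list of 4 numbers: the shift along the tool's x, y, z in m, then the turn about the tool's z in rad. In form: [[tx, ty, tz, spin], ...]. A call has 1 to 20 rows; each row is the pose to reach, as a shift and turn from the pose commanded when the call began, along the tool's axes at that moment; what a row does not reach only later rows make up. A row lasts 1/8 s, in which the tool goes at most 62.5 mm and 10.7 degrees, less where a joint would pass 70% of its speed; a pose out of reach is approached as far as the arm can. A call with a gripper value outside its range is refused whole. "hand" is the finger opening in m, from 0 to 0.0918, set as the call begins (left out, the last holds). The fingers move at their own pace and stop on an object; "newtons" is the grip in N (left out, the last holds). Time passes only in rows, so rows that repeat a pose let the fingers close. It gives the time, the measured TCP pose, the force, the opening and the grip force at its end, in the units of the state.
- arm.observe(): the state, without advancing time (a new reading comes with each control period).
- arm.get_image(name): name is "scene" or "side" or "wrist"; returns a dict with "color" (420x560x3 uint8, red, green, blue), "z_map" (420x560 float32, m along the optical axis (not along the pixel's ray), 0 where there is no reading), "fx", "fy", "cx", "cy" (pixels), "k1" (the pictures are not rectified: a ray, as slopes to the right and down, at radius r is drawn at 1 + k1 r^2 times it, then the intrinsics apply), "rvec" (rotation vector, rad) and "tvec" (3), from world to camera coordinates, as OpenCV has them. Camera axes: x right, y down, z forward; pixel columns grow to the right and rows downward; lengths in m; the calibration is good to about 2 mm. A picture is of the moment at which its call begins.
- arm.sign_off(): hands the job in; it is judged then, once.
The state is a dict: "clock": time; "joints": joint angles; "dq": joint speeds; "joint_efforts": joint torques, N m; "position": TCP position; "ee_rot": TCP orientation; "force": force on the tool from outside, world axes, zero at the start; "ft_torque": the same for the moment, N m; "width": opening from 0.0 (shut) to 1.0 (fully open); "gripper_force": force on a finger pad.
Only numpy, scipy, OpenCV 4.12 (cv2) and the standard library are available. Lean on these libraries where they do the work, as an engineer would, in place of code of your own. Each camera call takes 0.05 s, during which the arm holds its last target. There are 200 camera calls.

TASK

Slide open the cover of the grey storage case and lay the slide mailer flat in its compartment, lid side up; it holds glass, so set it down rather than drop it. Then slide the cover back fully shut over it, and leave the other things on the worktop where they are.

Things in the scene. Friction and masses are not known exactly. Their poses are not given: they have to be found in the camera images.
- case: Fixed grey plastic storage case, 208 x 108 mm, walls 34 mm high with 8 mm guide rails on top along both long sides (top 42 mm). Origin: centre of its underside on the worktop; x along its length, z up. Its -x half is an open compartment; its +x half is a closed deck on which the cover rests when open.
- compartment (a point): Centre of the inner floor of the case's compartment, 6 mm above the worktop; axes as the case. The compartment measures 98 mm (x) by 96 mm (y) inside, walls 6 mm thick, 28 mm deep below the cover.
- cover (a joint): Slide of the flat steel cover (100 x 98 x 4 mm) along the case's x, in m: 0 = fully shut over the compartment, 0.101 = fully open, clear of the compartment. It stays where left; moving it takes about 2 N.
- cover_grip (a point): Grip point on the cover's upright black rib, at the cover's centre, 64.5 mm above the worktop. The rib is 13 mm thick along the case's x and 60 mm long along its y; its top is 4 mm above this point. It stands on a flange 22 mm wide whose top is 23 mm below this point. The cover's top is 26 mm below this point.
- slide_mailer: Slide mailer: small closed flat plastic box, 36 mm (x) by 82 mm (y) by 20 mm high, 50 g, lying lid side up on the worktop. Origin: centre of its underside; z up through the lid. Its sides are plain and upright.
- lab_timer: Bystander: white square bench timer, 66 x 66 x 20 mm, origin centre of its underside.
- glasses_case: Bystander: dark closed spectacle case with rounded ends, 60 (x) x 158 (y) x 37 mm, origin centre of its underside.
- white_bottle: Bystander: upright plain white bottle, 48 mm across, 98 mm high, origin centre of its underside.
- marker: Bystander: marker pen lying along its y, 135 mm long, 17 mm thick, origin centre of its underside.

How it is judged:
On the way, in this order (a step that is already met when the one before it is completed fails the run):
1. the cover is slid open, by at least 60 mm (value of joint cover above 0.06 m), for 0.2 s.
2. the mailer lies flat in the open compartment, let go (x of slide_mailer in the frame of compartment between -0.04 and 0.04 m and y of slide_mailer in the frame of compartment between -0.035 and 0.035 m and z of slide_mailer in the frame of compartment between -0.005 and 0.005 m and angle between slide_mailer's own z axis and vertical below 0.12 rad and contact force between slide_mailer and the fingers below 0.1 N and value of joint cover above 0.03 m), for 0.2 s.
At the end, for the whole second after the job is handed in: The mailer lies at rest on the compartment's floor, lid side up (tilt under 0.12 rad, height within 5 mm), and the cover is shut to within 4 mm (x of slide_mailer in the frame of compartment between -0.04 and 0.04 m and y of slide_mailer in the frame of compartment between -0.035 and 0.035 m and z of slide_mailer in the frame of compartment between -0.005 and 0.005 m and angle between slide_mailer's own z axis and vertical below 0.12 rad and value of joint cover below 0.004 m and linear speed of slide_mailer below 0.02 m/s); the robot touches nothing.
It fails at once if the mailer is let go more than 34 mm above the compartment floor (contact force between slide_mailer and the fingers below 0.02 N and contact force between slide_mailer and anything else below 0.02 N and height (world z) of slide_mailer above 0.04 m).
It fails at once if a bystander (timer, spectacle case, bottle, marker) is moved by more than 30 mm (distance of any of lab_timer, glasses_case, white_bottle, marker from where it was at the start of the episode above 0.03 m).
It also fails if it takes over 72 s, if anything falls off the work surface, if the arm or the gripper's body presses on something with over 40 N, if the wrist force passes 120 N, or if a joint passes its speed limit or range.

## Working session

There is one attempt and no reset: what is moved stays moved. The work goes in short steps, Python scripts to look and compute and a tool call to move; the robot and the scene stay as the last step left them, time stands still between calls to the robot, and variables do not carry over. Pictures are saved under pics/ and viewed, at most 10 in all, crops included, and the job is handed in when it is done.

Besides the shell and the picture viewer there is one more tool, called as a command line: name --pt "numbers of a row" for each row, then --argument value for the rest. jog_arm: Moves the arm, as the interface text tells. Its arguments: {"type":"object","properties":{"moves":{"type":"array"},"hand":{"type":"number"},"newtons":{"type":"number"}},"required":["moves"]}

```bash
mkdir -p pics; cat > h.py <<'E'
import numpy as np, cv2, pickle
from cell import arm
def grab(n):
    im=arm.get_image(n); pickle.dump(im,open(f'{n}.pkl','wb')); return im
def load(n): return pickle.load(open(f'{n}.pkl','rb'))
def cloud(im):
    h,w=im['z_map'].shape; u,v=np.meshgrid(np.arange(w),np.arange(h))
    return cast(im,u.ravel(),v.ravel(),z=im['z_map'].ravel()).reshape(h,w,3)
def slopes(im,u,v):
    a=np.array([(np.asarray(u,float)-im['cx'])/im['fx'],(np.asarray(v,float)-im['cy'])/im['fy']]); s=a.copy()
    for _ in range(15): s=a/(1+im['k1']*(s**2).sum(0))
    return s
def cast(im,u,v,z=None,plane=None):
    s=slopes(im,u,v); R=cv2.Rodrigues(np.array(im['rvec'],float))[0]; t=np.array(im['tvec'],float).ravel()
    d=np.stack([s[0],s[1],np.ones_like(s[0])],-1)
    if z is None:
        o=-R.T@t; dw=d@R; return o+dw*((plane-o[2])/dw[...,2])[...,None]
    return (d*np.asarray(z)[...,None]-t)@R
E
python3 - <<'E'
from h import *
for n in('scene','side'):
    im=grab(n); cv2.imwrite(f'pics/{n}0.png',im['color'][:,:,::-1]); print(n,-cv2.Rodrigues(np.array(im['rvec'],float))[0].T@np.array(im['tvec']).ravel(),im['fx'],im['k1'])
print(arm.observe(),arm.nose_length)
E
```

```text
scene [ 0.02856663 -0.58522574  0.77849307] 396.13113465980433 -0.06410785923625024
side [0.60805343 1.24488716 0.69921405] 484.6468644910992 -0.059542562012711873
{'clock': 0.1, 'joints': array([-1.38858245,  0.43508231,  0.02500238,  1.57401225, -0.01162058,
        1.13397402, -0.07512713]), 'dq': array([ 0.00088027, -0.00209824,  0.0004567 , -0.00327512, -0.00020983,
       -0.00071213,  0.00024864]), 'joint_efforts': array([ 2.73765399e-03, -6.69116664e+01,  9.87879708e-01, -3.15141070e+01,
       -6.04907982e-02,  3.73683544e-02,  4.24330813e-05]), 'position': array([0.17554794, 0.59938581, 0.23706549]), 'ee_rot': array([-4.46067586e-01, -3.10968672e+00,  2.08660054e-03]), 'force': array([-0.48855223, -0.20562428,  0.10782203]), 'ft_torque': array([-0.0051114 ,  0.04397615,  0.02911844]), 'gripper_force': 0.0, 'width': 1.0015994083138726} 0.011
```

View pics/scene0.png

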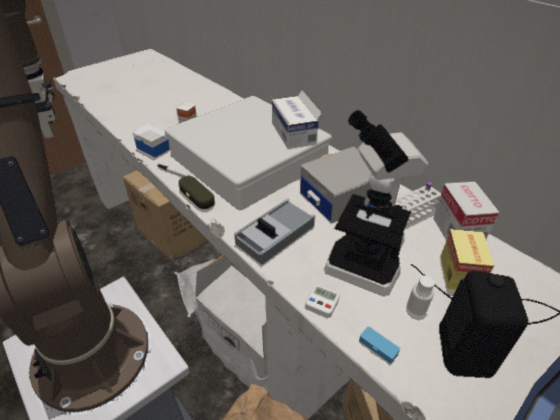

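View pics/side0.png

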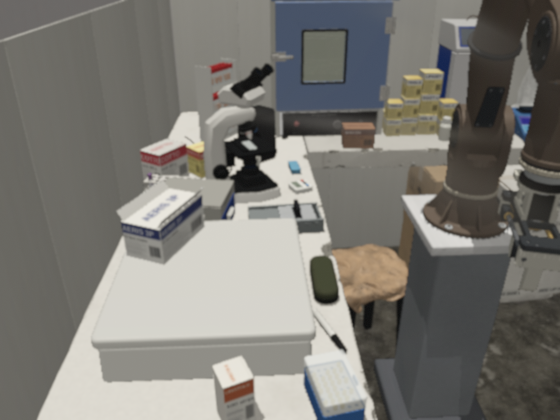

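The scene view shows the case at about (275,229) with its black rib at (267,228), and the blue mailer at (379,344). The timer is at (322,299), the bottle at (421,295), the spectacle case at (196,191) and the marker near (170,170). In the side view the case is at about (285,217).

```bash
cat > m.py <<'E'
from h import *
im=load('scene'); P=cloud(im); c=im['color']; hsv=cv2.cvtColor(c,cv2.COLOR_RGB2HSV)
def rect(m,name,z):
    n,l,s,cc=cv2.connectedComponentsWithStats(m.astype(np.uint8)); k=1+np.argmax(s[1:,4]); m=l==k
    p=P[m]; r=cv2.minAreaRect((p[:,:2]*1000).astype(np.float32)); print(name,s[k],'z pct',np.percentile(p[:,2],[5,50,95]).round(3),[np.round(x,1) for x in r])
box=lambda u0,v0,u1,v1:(lambda b:(b.__setitem__((slice(v0,v1),slice(u0,u1)),True),b)[1])(np.zeros(c.shape[:2],bool))
blue=(hsv[...,0]>90)&(hsv[...,0]<115)&(hsv[...,1]>120)
B=box(350,320,405,365)
rect(B&blue,'mailer',0); rect(B&blue&(P[...,2]>.014),'mailer top',0)
C=box(225,190,325,265)
print('ws z',np.median(P[320:330,330:340,2]))
for a,b in((.028,.036),(.036,.046),(.03,.046),(.055,.075)): rect(C&(P[...,2]>a)&(P[...,2]<b),(a,b),0)
rect(box(300,280,345,320)&(P[...,2]>.012),'timer',0); rect(box(400,270,440,320)&(P[...,2]>.012),'bottle',0)
cv2.imwrite('pics/c1.png',cv2.resize(c[185:270,220:420,::-1],None,fx=4,fy=4,interpolation=2))
print('scope',[P[v,u].round(3).tolist() for u,v in((330,262),(360,280),(400,270),(350,205),(303,205),(320,212))])
E
python3 m.py
```

```text
mailer [360 337  33  25 129] z pct [0.006 0.013 0.02 ] [array([ 264. , -500.8]), array([495. ,  71.6]), np.float64(28.0)]
mailer top [361 337  13  10  20] z pct [0.015 0.016 0.019] [array([ 467.6, -369. ]), array([ 2.9, 30.3]), np.float64(10.1)]
ws z -0.0030591922063697196
(0.028, 0.036) [267 201  44  33 670] z pct [0.029 0.031 0.035] [array([592.6,  26.6]), array([109.1,  93.9]), np.float64(3.8)]
(0.036, 0.046) [234 199  82  57 908] z pct [0.036 0.038 0.042] [array([541.9,  16.7]), array([208.3, 109.9]), np.float64(4.2)]
(0.03, 0.046) [ 234  199   82   58 1784] z pct [0.03  0.036 0.041] [array([541.1,  16.6]), array([210.3, 109.9]), np.float64(4.1)]
(0.055, 0.075) [258 218  18  16 120] z pct [0.057 0.065 0.068] [array([506.3,  13.5]), array([14.4, 59.3]), np.float64(4.4)]
timer [306 284  33  31 639] z pct [0.014 0.017 0.02 ] [array([ 257.3, -380.9]), array([609.2,  71.2]), np.float64(35.1)]
bottle [407 270  30  43 723] z pct [0.016 0.063 0.097] [array([ 383., -479.]), array([738.1,  53.5]), np.float64(20.8)]
scope [[0.556, -0.174, 0.039], [0.578, -0.254, 0.026], [0.68, -0.297, 0.022], [0.639, -0.147, 0.16], [0.691, 0.062, -0.003], [0.696, -0.004, 0.01]]
```

View pics/c1.png

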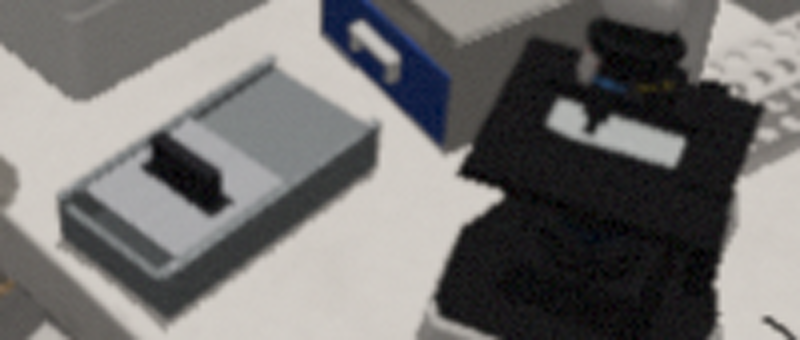

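The crop shows the rib on the light cover. A dark gap at the near end means the cover is already about 15 mm open, and the deck is on the far side. Next I'll measure the mailer outline and the clearance around it.

```bash
cat > m2.py <<'E'
from h import *
im=load('scene'); P=cloud(im); c=im['color']; hsv=cv2.cvtColor(c,cv2.COLOR_RGB2HSV)
m=np.zeros(c.shape[:2],np.uint8); m[322:365,350:405]=((hsv[...,0]>85)&(hsv[...,0]<120)&(hsv[...,1]>80))[322:365,350:405]
print('pix',m.sum(),'median hsv',np.median(hsv[m>0],axis=0), 'top', np.median(hsv[338:344,376:382].reshape(-1,3),axis=0))
top=m*(hsv[...,2]>170)
for nm,mm in(('all',m),('bright',top)):
    v,u=np.nonzero(mm)
    if len(u)<10: continue
    p=cast(im,u,v,plane=0.02); r=cv2.minAreaRect((p[:,:2]*1000).astype(np.float32)); print(nm,len(u),[np.round(x,1) for x in r],'V',np.percentile(hsv[v,u,2],[5,30,50,70,95]))
# top-down occupancy map of heights, x .3-.9, y -.6..+.3, 3 cm cells
p=P[im['z_map']>0]; 
H=np.full((30,20),-1)
for x,y,z in p:
    if z<.6:
        i=int((.3-y)/.03); j=int((x-.3)/.03)
        if 0<=i<30 and 0<=j<20: H[i,j]=max(H[i,j],int(z*1000))
print('cols x from .30 step .03');
for i in range(30): print('%.2f'%(.3-.03*i-.015),' '.join('%4d'%k for k in H[i]))
cv2.imwrite('pics/c2.png',cv2.resize(c[260:380,290:450,::-1],None,fx=5,fy=5,interpolation=2))
E
python3 m2.py
```

```text
pix 669 median hsv [100. 113. 184.] top [100. 112. 185.]
all 669 [array([ 479.6, -389.8]), array([41.9, 81.3]), np.float64(6.3)] V [ 90.  173.4 184.  185.  186.6]
bright 473 [array([ 485.1, -388. ]), array([30.4, 78.9]), np.float64(6.0)] V [181.6 184.  185.  186.  187. ]
cols x from .30 step .03
0.28   -1   -1   -1   -1   38   39   38  107  108  107  106  107  107  106  107  215  217  197  199  216
0.26   -1   -1   -1   -1   37   38   39  106  107  107  107  106  107  106  107  217  197  196  196  218
0.22   -1   -1   -1   -1   34   36   35  107  106  108  106  106  108  106  217  216  197  198  213  218
0.20   -1   -1   -1   -1    0    0    1  105  107  106  106  106  107  106  212  198  197  197  217  216
0.16   -1   -1   -1   -1   -1    0    0  106  108  105  107  107  106  107  105  106  197  203  216  107
0.14   -1   -1   -1   -1   -1    0    0    0    1    0    0    0    0    0    0   -1   -1   -1   -1   -1
0.10   -1   -1   -1   -1    1    0    1    0    1    0    0   -1    0  112  114  112  111   -1   -1   -1
0.07   -1   -1   -1   -1   41   42   42   42   42   41   44   42    
[... 1666 characters left out ...]
   0    0    0   99   99    1   13  100  101  101  102  101   -1
-0.43   -1   -1   -1   -1    0   21   22    1    1    1  173  185    0    9    0  102  102  100   -1    0
-0.47   -1   -1   -1   -1    1    2    1    1    0  185  195  196  189   -1   -1   99  102   -1   -1    1
-0.50   -1   -1   -1   -1    0    0    1    0  189  195  206  207  193   -1   -1   -1   -1   -1   -1    1
-0.53   -1   -1   -1   -1    0    1    1    1  194  195  196  207  195   -1   -1   -1   -1   -1    0    0
-0.56   -1   -1   -1   -1    0    0    1    0  191  196  196  194  184   -1   -1   -1   -1    0    8    1
-0.59   -1   -1   -1   -1   -1    0    1    2    1  190  192    1    1    0    0    0    5    4    5    4
```

View pics/c2.png

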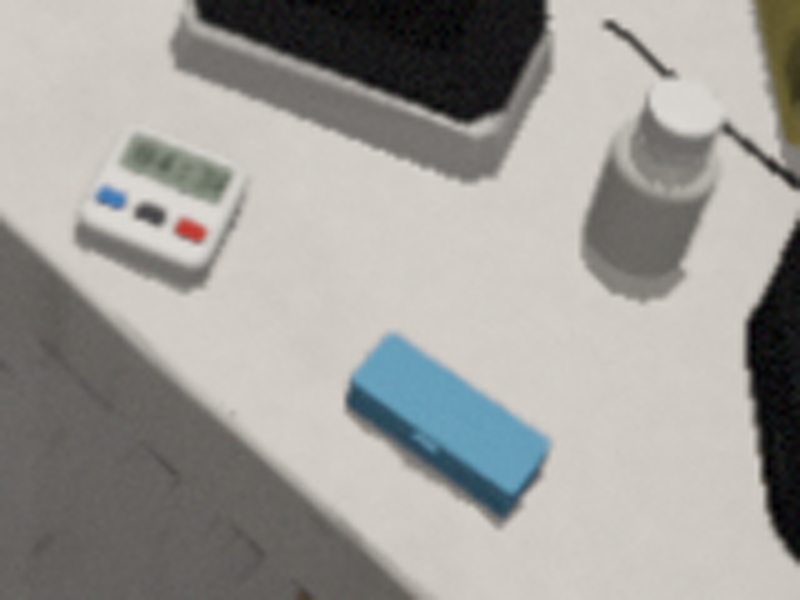

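```bash
cat >> h.py <<'E'
def go(*ts):
    """targets (x,y,z,heading_deg of tool y) -> rows, relative to the present pose"""
    s=arm.observe(); R=cv2.Rodrigues(np.array(s['ee_rot'],float))[0]; h=np.degrees(np.arctan2(R[1,1],R[0,1]))
    print('now',np.round(s['position'],4),'head %.1f'%h,'tilt z',R[:,2].round(3),'t',s['clock'])
    q=np.array(s['position'])
    for t in ts:
        d=R.T@(np.array(t[:3])-s['position']); n=int(np.ceil(np.linalg.norm(t[:3]-q)/.0625)); q=np.array(t[:3])
        print(np.round(d,3),'spin %.3f'%-np.radians((t[3]-h+180)%360-180),'rows>=',n)
E
python3 -c "
from h import *
go((.506,.0135,.2,94.2),(.506,.0135,.09,94.2))"
```

```text
now [0.1755 0.5994 0.2371] head 73.7 tilt z [-0.    -0.001 -1.   ] t 0.1
[-0.482 -0.469  0.038] spin -0.358 rows>= 11
[-0.482 -0.469  0.148] spin -0.358 rows>= 2
```

jog_arm --pt "-0.482 -0.469 0.038 -0.358" --pt "-0.482 -0.469 0.038 -0.358" --pt "-0.482 -0.469 0.038 -0.358" --pt "-0.482 -0.469 0.038 -0.358" --pt "-0.482 -0.469 0.038 -0.358" --pt "-0.482 -0.469 0.038 -0.358" --pt "-0.482 -0.469 0.038 -0.358" --pt "-0.482 -0.469 0.038 -0.358" --pt "-0.482 -0.469 0.038 -0.358" --pt "-0.482 -0.469 0.038 -0.358" --pt "-0.482 -0.469 0.038 -0.358" --pt "-0.482 -0.469 0.038 -0.358" --pt "-0.482 -0.469 0.038 -0.358" --pt "-0.482 -0.469 0.038 -0.358" --pt "-0.482 -0.469 0.038 -0.358" --pt "-0.482 -0.469 0.038 -0.358" --pt "-0.482 -0.469 0.038 -0.358" --hand 0.0918

```text
clock: 2.22
position: [0.5063, 0.0146, 0.1998]
ee_rot: [-0.116, 3.139, 0.0]
force: [-0.3, -0.4, -0.1]
width: 1.004
gripper_force: 0.0
```

```bash
python3 -c "
from h import *
im=grab('wrist'); cv2.imwrite('pics/w1.png',im['color'][:,:,::-1]); P=cloud(im)
ok=im['z_map']>0
m=ok&(P[...,2]>.056)&(P[...,2]<.08)&(abs(P[...,0]-.506)<.05)&(abs(P[...,1]-.0135)<.06); p=P[m]
print('rib',m.sum(),np.percentile(p[:,2],[5,50,95]) if m.sum() else 0, cv2.minAreaRect((p[:,:2]*1000).astype(np.float32)) if m.sum()>5 else 0)
m=ok&(P[...,2]>.028)&(P[...,2]<.05)&(abs(P[...,0]-.54)<.14)&(abs(P[...,1]-.015)<.08); p=P[m]
print('case',cv2.minAreaRect((p[:,:2]*1000).astype(np.float32)) if m.sum()>5 else 0)
go((.506,.0135,.058,94.2))"
```

```text
rib 1367 [0.05992784 0.06852511 0.0699081 ] ((506.54156494140625, 15.232454299926758), (12.544652938842773, 59.83594512939453), 4.175510883331299)
case ((541.4431762695312, 18.17650604248047), (208.51089477539062, 108.70947265625), 4.442291736602783)
now [0.5063 0.0145 0.1998] head 94.2 tilt z [ 0.  0. -1.] t 2.275
[ 0.    -0.001  0.142] spin 0.000 rows>= 3
```

View pics/w1.png

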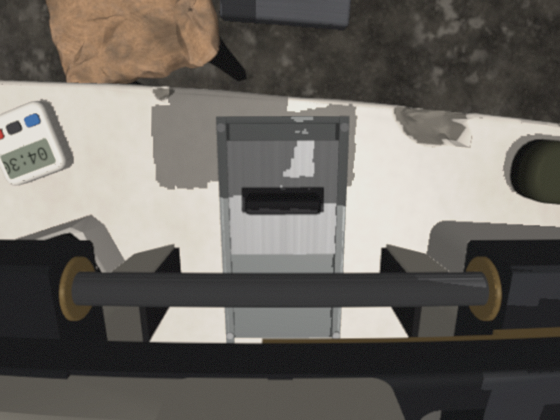

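The wrist view shows the rib at (283,200) on the case, with clear space for both fingers. The wrist measurement agrees with the scene view, so I'll go down and grip the rib by its ends.

jog_arm --pt "0 0.001 0.06 0" --pt "0 0.001 0.11 0" --pt "0 0.001 0.13 0" --pt "0 0.001 0.142 0" --pt "0 0.001 0.142 0" --pt "0 0.001 0.142 0"

```text
clock: 3.02
position: [0.5071, 0.0153, 0.0587]
ee_rot: [-0.115, 3.138, 0.0]
force: [-0.1, 0.5, -0.9]
width: 1.003
gripper_force: 0.0
```

jog_arm --pt "0 0 0 0" --pt "0 0 0 0" --pt "0 0 0 0" --pt "0 0 0 0" --pt "0 0 0 0" --pt "0 0 0 0" --hand 0.05 --newtons 15

```text
clock: 3.78
position: [0.5063, 0.0167, 0.0579]
ee_rot: [-0.117, 3.139, 0.002]
force: [-0.3, 5.2, 2.5]
width: 0.652
gripper_force: 15.0
```

```bash
python3 -c "
from h import *
s=arm.observe(); p=s['position']; print(s['force'],s['width'],s['gripper_force'])
import math
d=.086; a=math.radians(4.3); go((p[0]+d*math.cos(a),p[1]+d*math.sin(a),p[2],94.3))"
```

```text
[-0.29693624  5.17074383  2.54408098] 0.6518553877827709 15.001030415296555
now [0.5063 0.0167 0.0579] head 94.3 tilt z [ 0.     0.001 -1.   ] t 3.775
[-0.086  0.     0.   ] spin -0.001 rows>= 2
```

jog_arm --pt "-0.01 0.001 0 0" --pt "-0.022 0.001 0 0" --pt "-0.034 0.001 0 0" --pt "-0.046 0.001 0 0" --pt "-0.058 0.001 0 0" --pt "-0.07 0.001 0 0" --pt "-0.08 0.001 0 0" --pt "-0.085 0.001 0 0" --pt "-0.085 0.001 0 0" --pt "-0.085 0.001 0 0" --pt "-0.085 0.001 0 0"

```text
clock: 5.15
position: [0.5919, 0.0233, 0.0579]
ee_rot: [-0.116, 3.138, 0.001]
force: [-0.1, 5.1, 3.8]
width: 0.651
gripper_force: 15.0
```

jog_arm --pt "0 0 0 0" --pt "0 0 0 0" --pt "0 0 0 0" --pt "0 0 0 0" --hand 0.0918

```text
clock: 5.65
position: [0.5909, 0.0222, 0.0576]
ee_rot: [0.114, -3.139, 0.0]
force: [-0.6, 0.2, -0.3]
width: 0.989
gripper_force: 0.0
```

```bash
python3 -c "
from h import *
go((.58,.02,.16,94.2),(.40,0.0,.2,94.2),(.42,-.30,.2,6),(.4835,-.388,.15,6.))"
```

```text
now [0.5909 0.0222 0.0576] head 94.2 tilt z [-0. -0. -1.] t 5.65
[ 0.011 -0.001 -0.102] spin -0.000 rows>= 2
[ 0.192 -0.008 -0.142] spin -0.000 rows>= 3
[ 0.194 -0.309 -0.142] spin 1.539 rows>= 5
[ 0.137 -0.401 -0.092] spin 1.539 rows>= 2
```

jog_arm --pt "0 -0.001 -0.06 0" --pt "0.011 -0.001 -0.11 0" --pt "0.07 -0.004 -0.14 0" --pt "0.13 -0.008 -0.142 0" --pt "0.192 -0.008 -0.142 0" --pt "0.192 -0.008 -0.142 0" --pt "0.194 -0.309 -0.142 1.539" --pt "0.194 -0.309 -0.142 1.539" --pt "0.194 -0.309 -0.142 1.539" --pt "0.194 -0.309 -0.142 1.539" --pt "0.194 -0.309 -0.142 1.539" --pt "0.194 -0.309 -0.142 1.539" --pt "0.194 -0.309 -0.142 1.539" --pt "0.194 -0.309 -0.142 1.539" --pt "0.194 -0.309 -0.142 1.539" --pt "0.16 -0.36 -0.12 1.539" --pt "0.137 -0.401 -0.092 1.539" --pt "0.137 -0.401 -0.092 1.539" --pt "0.137 -0.401 -0.092 1.539" --pt "0.137 -0.401 -0.092 1.539"

```text
clock: 8.15
position: [0.4838, -0.3869, 0.1507]
ee_rot: [2.1, 2.336, 0.002]
force: [-0.6, -0.0, 0.5]
width: 1.001
gripper_force: 0.0
```

```bash
cat > m3.py <<'E'
from h import *
im=grab('wrist'); cv2.imwrite('pics/w2.png',im['color'][:,:,::-1]); P=cloud(im); hsv=cv2.cvtColor(im['color'],cv2.COLOR_RGB2HSV)
b=(hsv[...,0]>85)&(hsv[...,0]<120)&(hsv[...,1]>80)&(abs(P[...,0]-.48)<.08)&(abs(P[...,1]+.388)<.08)
for lo in (-.01,.014):
    m=b&(P[...,2]>lo); p=P[m]; r=cv2.minAreaRect((p[:,:2]*1000).astype(np.float32)); print(m.sum(),np.percentile(p[:,2],[5,50,95]).round(4),r)
v,u=np.nonzero(b&(P[...,2]>.014)); print('plane',cv2.minAreaRect((cast(im,u,v,plane=.02)[:,:2]*1000).astype(np.float32)))
im=grab('scene'); P=cloud(im); m=(P[...,2]>.056)&(P[...,2]<.08)&(abs(P[...,0]-.58)<.06)&(abs(P[...,1]-.018)<.05); p=P[m]; print('rib',cv2.minAreaRect((p[:,:2]*1000).astype(np.float32)))
go((.4835,-.388,.0145,6))
E
python3 m3.py
```

```text
4323 [0.0197 0.0209 0.0221] ((482.22174072265625, -382.06829833984375), (72.42655944824219, 93.85591125488281), 42.65834426879883)
4293 [0.0197 0.0209 0.0221] ((482.22174072265625, -382.06829833984375), (72.42655944824219, 93.85591125488281), 42.65834426879883)
plane ((435.60260009765625, -417.50775146484375), (253.09609985351562, 109.0930404663086), 19.27835464477539)
rib ((592.0286865234375, 21.374027252197266), (15.009242057800293, 61.05347442626953), 2.4019124507904053)
now [ 0.484  -0.3868  0.1509] head 6.1 tilt z [ 0.002  0.    -1.   ] t 8.25
[-0.001 -0.001  0.136] spin 0.001 rows>= 3
```

View pics/w2.png

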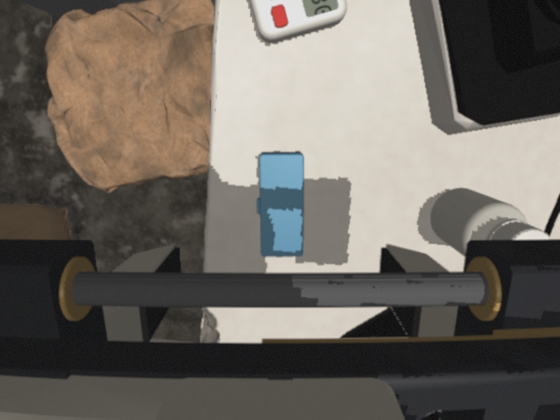

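The wrist view shows the mailer at (281,204), almost square to the jaws. Stray blue pixels spoil the fit, so I'll keep only the largest blob.

```bash
python3 -c "
from h import *
im=load('wrist'); P=cloud(im); hsv=cv2.cvtColor(im['color'],cv2.COLOR_RGB2HSV)
b=((hsv[...,0]>85)&(hsv[...,0]<120)&(hsv[...,1]>80)).astype(np.uint8); b[:140]=0;b[265:]=0
n,l,s,c=cv2.connectedComponentsWithStats(b); k=1+np.argmax(s[1:,4]); v,u=np.nonzero(l==k); print(s[k])
p=cast(im,u,v,plane=.02); r=cv2.minAreaRect((p[:,:2]*1000).astype(np.float32)); print(r)
go((r[0][0]/1000,r[0][1]/1000,.0145,6))"
```

```text
[ 258  153   45  103 4321]
((484.3773498535156, -386.873046875), (34.23796844482422, 81.28105163574219), 6.940923690795898)
now [ 0.484  -0.3868  0.1509] head 6.1 tilt z [ 0.002  0.    -1.   ] t 8.25
[-0.     0.     0.136] spin 0.001 rows>= 3
```

jog_arm --pt "0 0 0.06 -0.015" --pt "0 0 0.1 -0.015" --pt "0 0 0.125 -0.015" --pt "0 0 0.136 -0.015" --pt "0 0 0.136 -0.015" --pt "0 0 0.136 -0.015"

```text
clock: 9.0
position: [0.4844, -0.388, 0.0151]
ee_rot: [2.083, 2.349, 0.0]
force: [0.0, 0.1, 1.1]
width: 1.005
gripper_force: 0.0
```

jog_arm --pt "0 0 0 0" --pt "0 0 0 0" --pt "0 0 0 0" --pt "0 0 0 0" --pt "0 0 0 0" --pt "0 0 0 0" --pt "0 0 0 0" --pt "0 0 0 0" --hand 0.02 --newtons 15

```text
clock: 10.0
position: [0.4837, -0.3875, 0.0137]
ee_rot: [-2.084, -2.351, -0.0]
force: [0.4, 0.9, -0.4]
width: 0.371
gripper_force: 15.0
```

```bash
python3 -c "
from h import *
import math
a=math.radians(4.3)
cx,cy=.5414-.049*math.cos(a),.0182-.049*math.sin(a); print(cx,cy)
s=arm.observe(); print(s['width']*.0918,s['gripper_force'],s['force'])
go((.484,-.387,.16,6.9),(.42,-.30,.2,6.9),(.40,0,.2,94.3),(cx,cy,.16,94.3))"
```

```text
0.4925379284572693 0.014526042385509943
0.034030452258979084 14.999904781579971 [ 0.40062426  0.87611132 -0.42292217]
now [ 0.4837 -0.3875  0.0137] head 6.9 tilt z [-0.  0. -1.] t 10.0
[ 0.     0.    -0.146] spin -0.001 rows>= 3
[ 0.094 -0.053 -0.186] spin -0.001 rows>= 2
[ 0.395 -0.037 -0.186] spin -1.526 rows>= 5
[ 0.398  0.057 -0.146] spin -1.526 rows>= 2
```

jog_arm --pt "0 0 -0.02 0" --pt "0 0 -0.06 0" --pt "0 0 -0.105 0" --pt "0 0 -0.146 0" --pt "0.045 -0.025 -0.17 0" --pt "0.094 -0.053 -0.186 0" --pt "0.13 -0.052 -0.186 -0.15" --pt "0.17 -0.05 -0.186 -0.3" --pt "0.21 -0.048 -0.186 -0.45" --pt "0.25 -0.046 -0.186 -0.6" --pt "0.29 -0.044 -0.186 -0.75" --pt "0.33 -0.041 -0.186 -0.9" --pt "0.365 -0.038 -0.186 -1.05" --pt "0.395 -0.037 -0.186 -1.2" --pt "0.395 -0.037 -0.186 -1.35" --pt "0.395 -0.02 -0.186 -1.526" --pt "0.396 0.01 -0.18 -1.526" --pt "0.398 0.045 -0.16 -1.526" --pt "0.398 0.057 -0.146 -1.526" --pt "0.398 0.057 -0.146 -1.526"

```text
clock: 12.5
position: [0.4927, 0.014, 0.1598]
ee_rot: [0.117, -3.139, 0.001]
force: [-0.7, 0.7, -0.7]
width: 0.368
gripper_force: 15.0
```

```bash
python3 -c "
from h import *
im=grab('wrist'); cv2.imwrite('pics/w3.png',im['color'][:,:,::-1]); s=arm.observe(); print(s['width']*.0918,s['gripper_force'])
go((.4925,.0147,.06,94.3),(.4925,.0147,.0205,94.3))"
```

```text
0.03405085746484331 14.999962225556374
now [0.4923 0.0139 0.1603] head 94.3 tilt z [-0.001 -0.001 -1.   ] t 12.55
[-0.     0.001  0.1  ] spin -0.001 rows>= 2
[-0.     0.001  0.14 ] spin -0.001 rows>= 1
```

View pics/w3.png

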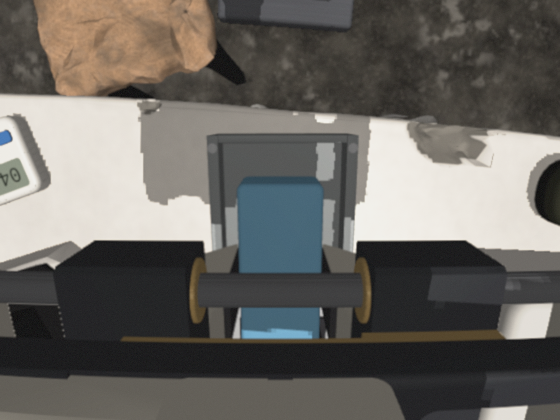

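The wrist view shows the mailer at (280,255), square and centred over the open compartment, which spans about x 215–350. I'll lower it gently.

jog_arm --pt "0 0.001 0.04 0" --pt "0 0.001 0.08 0" --pt "0 0.001 0.105 0" --pt "0 0.001 0.118 0" --pt "0 0.001 0.128 0" --pt "0 0.001 0.134 0" --pt "0 0.001 0.137 0" --pt "0 0.001 0.139 0" --pt "0 0.001 0.14 0" --pt "0 0.001 0.14 0" --pt "0 0.001 0.14 0"

```text
clock: 13.92
position: [0.4927, 0.0155, 0.0198]
ee_rot: [-0.118, 3.139, 0.0]
force: [-1.2, -0.7, -1.2]
width: 0.369
gripper_force: 15.0
```

jog_arm --pt "0 0 0.001 0" --pt "0 0 0.001 0" --pt "0 0 0.001 0" --pt "0 0 0.001 0" --pt "0 0 0.001 0" --pt "0 0 0.001 0" --hand 0.046

```text
clock: 14.68
position: [0.4925, 0.0155, 0.0187]
ee_rot: [0.118, -3.139, -0.0]
force: [0.9, -0.5, -0.1]
width: 0.503
gripper_force: 0.0
```

jog_arm --pt "0 0 -0.01 0" --pt "0 0 -0.03 0" --pt "0 0 -0.08 0" --pt "0 0 -0.14 0" --pt "0 0 -0.14 0" --pt "0 0 -0.14 0"

```text
clock: 15.42
position: [0.4924, 0.0157, 0.1591]
ee_rot: [-0.118, 3.139, 0.001]
force: [-0.3, -0.4, -0.7]
width: 0.502
gripper_force: 0.0
```

```bash
python3 -c "
from h import *
for n in('wrist','scene'):
    im=grab(n); P=cloud(im); hsv=cv2.cvtColor(im['color'],cv2.COLOR_RGB2HSV)
    b=((hsv[...,0]>85)&(hsv[...,0]<120)&(hsv[...,1]>80)&(abs(P[...,0]-.4925)<.06)&(abs(P[...,1]-.0145)<.06)).astype(np.uint8)
    k,l,s,c=cv2.connectedComponentsWithStats(b); i=1+np.argmax(s[1:,4]); m=l==i; p=P[m]; print(n,m.sum(),np.percentile(p[:,2],[5,50,95]).round(4),cv2.minAreaRect((p[:,:2]*1000).astype(np.float32)))
    m=(P[...,2]>.058)&(P[...,2]<.075)&(abs(P[...,0]-.59)<.04)&(abs(P[...,1]-.02)<.05)
    if m.sum()>20: print('rib',m.sum(),cv2.minAreaRect((P[m][:,:2]*1000).astype(np.float32)))
go((.592,.022,.13,94.3),(.592,.022,.0585,94.3))"
```

```text
wrist 4391 [0.0255 0.0268 0.028 ] ((494.9164123535156, 13.788100242614746), (86.74993896484375, 35.535125732421875), 5.267611503601074)
rib 262 ((585.6258544921875, 21.83155059814453), (2.4578890800476074, 58.18947219848633), 4.907230377197266)
scene 376 [0.01   0.0238 0.0266] ((497.1041564941406, 20.189485549926758), (92.22825622558594, 54.87902069091797), 4.107952117919922)
rib 98 ((592.4568481445312, 19.83806610107422), (16.0153751373291, 58.19275665283203), 2.9595134258270264)
now [0.4917 0.0155 0.158 ] head 94.3 tilt z [-0.002 -0.    -1.   ] t 15.525
[-0.101 -0.001  0.028] spin 0.000 rows>= 2
[-0.101 -0.001  0.099] spin 0.000 rows>= 2
```

The mailer lies flat: its top is at 27 mm, which fits the floor at 6 mm plus its 20 mm height. Now I'll shut the cover.

jog_arm --pt "-0.05 0 0 0" --pt "-0.1 0 0 0" --pt "-0.1 0 0.02 0" --pt "-0.1 0 0.04 0" --pt "-0.1 0 0.07 0" --pt "-0.1 0 0.09 0" --pt "-0.1 0 0.1 0" --pt "-0.1 0 0.1 0" --pt "-0.1 0 0.1 0" --hand 0.0918

```text
clock: 16.65
position: [0.5927, 0.0229, 0.0592]
ee_rot: [-0.118, 3.139, 0.0]
force: [-0.6, 0.4, -0.2]
width: 0.997
gripper_force: 0.0
```

jog_arm --pt "0 0 0 0" --pt "0 0 0 0" --pt "0 0 0 0" --pt "0 0 0 0" --pt "0 0 0 0" --pt "0 0 0 0" --hand 0.05 --newtons 20

```text
clock: 17.4
position: [0.5924, 0.0233, 0.0589]
ee_rot: [-0.118, 3.139, 0.001]
force: [-1.1, 1.3, 4.0]
width: 0.651
gripper_force: 20.0
```

jog_arm --pt "0.01 0 0 0" --pt "0.025 0 0 0" --pt "0.04 0 0 0" --pt "0.055 0 0 0" --pt "0.07 0 0 0" --pt "0.083 0 0 0" --pt "0.092 0 0 0" --pt "0.097 0 0 0" --pt "0.1 0 0 0" --pt "0.102 0 0 0" --pt "0.102 0 0 0" --pt "0.102 0 0 0"

```text
clock: 18.9
position: [0.4928, 0.0157, 0.0589]
ee_rot: [-0.118, 3.136, -0.0]
force: [6.8, 5.2, -3.0]
width: 0.651
gripper_force: 20.0
```

jog_arm --pt "0.001 0 0 0" --pt "0.002 0 0 0" --pt "0.002 0 0 0"

```text
clock: 19.27
position: [0.4927, 0.0157, 0.059]
ee_rot: [-0.118, 3.132, -0.001]
force: [14.0, 5.6, -13.1]
width: 0.653
gripper_force: 20.0
```

jog_arm --pt "0 0 0 0" --pt "0 0 0 0" --pt "0 0 0 0" --pt "0 0 0 0" --hand 0.0918

```text
clock: 19.77
position: [0.4883, 0.015, 0.0586]
ee_rot: [0.118, -3.139, 0.0]
force: [-0.0, 0.3, -0.4]
width: 0.988
gripper_force: 0.0
```

jog_arm --pt "0 0 -0.03 0" --pt "0 0 -0.08 0" --pt "0 0 -0.14 0" --pt "0 0 -0.14 0" --pt "0 0 -0.14 0"

```text
clock: 20.4
position: [0.4883, 0.0153, 0.1986]
ee_rot: [-0.118, 3.139, 0.001]
force: [-0.3, 0.6, -1.1]
width: 1.003
gripper_force: 0.0
```

```bash
python3 -c "
from h import *
im=grab('wrist'); cv2.imwrite('pics/w4.png',im['color'][:,:,::-1]); P=cloud(im); m=(P[...,2]>.06)&(P[...,2]<.075)&(abs(P[...,0]-.4925)<.03)&(abs(P[...,1]-.0145)<.05)
r=cv2.minAreaRect((P[m][:,:2]*1000).astype(np.float32)); print(r,'offset from case centre',np.hypot(541.4-r[0][0],18.2-r[0][1]))"
```

```text
((493.0132141113281, 14.340787887573242), (13.419820785522461, 58.80609130859375), 4.1747283935546875) offset from case centre 48.54044258929738
```

View pics/w4.png

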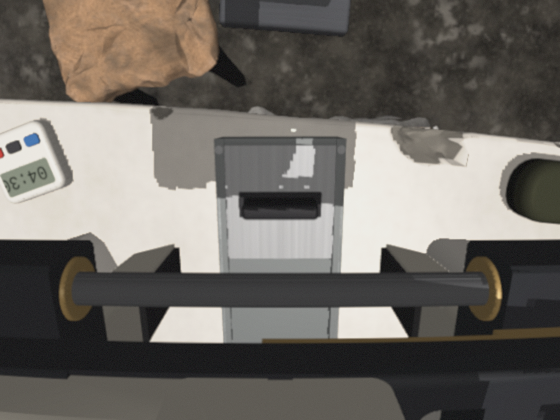

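The wrist view shows the cover shut against the near end wall, at about (280,145), with no dark gap left. The rib is at (280,205), 48.5 mm from the case centre, and the push ended firmly against the stop.

```bash
python3 -c "
from cell import arm
print(arm.sign_off())"
```

```text
the job is handed in; nothing more can be done
None
```

The mailer is lying flat, lid up, in the compartment, the cover is shut against its stop, nothing else on the worktop was touched as far as I could tell, and the job was handed in at about 20 s on the clock; the sign-off gave no verdict.

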